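# Open the strainer hatch of a coolant tank

### The job

The strainer in the honing machine's coolant tank is due for inspection. With the fingertips press the snap tab down until the sliding hatch lid springs forward, then push the lid by its rib along the guides until it is completely clear of them, and leave it lying flat on the tank top. Only press and push: do not lift the lid off the tank top or tip it, and leave the nozzle, the filter cartridge and the spanner where they are.

Things in the scene. Friction and masses are not known exactly. Their poses are not given: they have to be found in the camera images.
- tank: Coolant tank, fixed grey sheet-steel box 520 x 240 x 120 mm; its flat top is the deck. Origin: on the bench under the hatch centre; axes as the hatch's. Deck x -295 to 225, y -120 to 120 mm; a drip rim 6 mm high, 3 mm thick along its edge stops a lid pushed too far. An immersion pump (108 mm across, 158 mm above the deck; foot 128 mm across, 10 mm high) stands at x = -225, y = 0
- hatch (a point): Centre of the 76 (x) by 80 (y) mm strainer opening, at deck height, 120 mm above the bench. Axes turn with the tank: +x is the level way the lid slides off, away from the pump; z up. Two guides run from x = -50 to 45 mm, at y = 49 to 71 mm either side, 8.5 mm high, with lips over the lid's edges (1.5 mm play). Two spring plunger blocks, 9 mm high, at x = -80 to -61, y = 34 to 50 mm either side
- lid: Loose off-white plastic lid 110 x 110 x 5 mm, about 0.12 kg, shut in the guides under the lips. Origin: centre of its underside, at the hatch centre when shut; axes as the hatch's. The tab's steel nose in a slot at x = -45 to -37 mm blocks it. Released, it springs about 10 mm along +x and cannot relatch; push it on (a few N). Clear of the guides past 100 mm along +x; meets the drip rim at 167 mm
- lid_rib (a point): Centre of the top of the rib that stands across the lid at its centre: 12 mm thick (x -6 to 6), 70 mm long (y -35 to 35), 16 mm tall, from the plate's top (5 mm above the underside) to 21 mm. Axes as the lid's
- tab_pad (a point): Centre of the top of the snap tab's black ribbed pad, 28 (x) by 32 (y) mm, in a bezel 3 mm high on the deck between lid and pump, at x = -80, y = 0 mm from the hatch centre. Its top is 14.5 mm above the deck when up and 6.5 mm when fully pressed; it moves straight down
- snap_tab (a joint): Travel of the snap tab downwards in m: 0 up (latched), 0.008 fully pressed. It takes about 4 to 8 N; the lid is released at about 0.005. It is sprung and comes up by itself, but stays 0.003 to 0.005 down while the lid lies over its nose
- nozzle: Bystander: a brass hose nozzle, 28 mm across, 48 mm tall, standing on the deck outside the far guide, 93 mm from the tank's centre line. Origin: centre of its underside
- cartridge: Bystander: a white filter cartridge, 66 mm across, 110 mm tall, standing on the bench. Origin: centre of its underside
- spanner: Bystander: a steel spanner 160 mm long lying on the bench. Origin: near its middle, on the bench
There are look-alikes about, which are no part of the job. There is more than one size of the lid; the one meant has the size given above.

How it is judged (in metres and radians):
On the way, in this order (a step that is already met when the one before it is completed fails the run):
1. the snap tab is pressed and the lid has sprung off its catch, still in its guides (value of joint snap_tab above 0.0042 m and x of lid in the frame of hatch between 0.003 and 0.04 m), for 0.1 s.
2. the lid is pushed clear of its guides (x of lid in the frame of hatch above 0.101 m), for 0.1 s.
At the end, for the whole second after the job is handed in: The lid lies still and flat on the tank top, clear of its guides: its centre 101 to 172 mm along +x from the hatch centre, within 60 mm of the centre line, tilt under 0.06 rad; the snap tab is up again (within 2 mm) (x of lid in the frame of hatch between 0.101 and 0.172 m and y of lid in the frame of hatch between -0.06 and 0.06 m and z of lid in the frame of hatch between -0.003 and 0.004 m and angle between lid's own z axis and vertical below 0.06 rad and linear speed of lid below 0.01 m/s and value of joint snap_tab below 0.002 m); the robot touches nothing.
It fails at once if the lid is lifted off the tank top (more than 12 mm) or tipped (more than 0.2 rad) (z of lid in the frame of hatch above 0.012 m or angle between lid's own z axis and vertical above 0.2 rad).
It fails at once if a bystander is moved by more than 15 mm (distance of any of nozzle, cartridge, spanner from where it was at the start of the episode above 0.015 m).
It also fails if it takes over 43 s, if anything falls off the work surface, if the arm or the gripper's body presses on something with over 40 N, if the wrist force passes 120 N, or if a joint passes its speed limit or range.

### The arm

A 6-joint arm with a two-finger parallel gripper is mounted at the origin on the work surface. World frame = base frame: x ahead of the robot, y to its left, z up, the work surface at z = 0. Lengths are in m, angles in degrees, forces in N, time in s.
With the tool pointing down it reaches from about 0.35 to 0.875 m from the base axis. Payload 4.2 kg.
Tool frame: the origin (TCP) lies on the centre line of the jaws, within the pads' length; the fingertips stand 11 mm ahead of it and the grasp point (between the pads) lies 8 mm behind it; y points along the fingers, z is the direction in which the jaws open and shut, and the axes are right-handed (so a half turn about y gives the same grasp; the last joint's range is limited). The gripper opens to 87 mm and grips with 3 to 60 N. Pads are 19 mm wide; open, the fingers measure 117 mm over their backs; the gripper's body (75 mm by 190 mm) begins 51 mm behind the grasp point.
Start: joints at [14.817, 22.042, 0.453, 0, -68.411, -14.817], TCP at [0.625, 0, 0.234] pointing down, gripper open.
Joint ranges: [-179.83, 179.83], [-69.29, 118.12], [-61.27, 80.66], [-181.25, 117.63], [-171.15, -9.14], [-177.46, 177.46]. Speed limits (degrees/s): [159.86, 159.86, 180, 180, 180, 180].

### API

Orientations are given as a 3x3 rotation matrix whose columns are the frame's x, y, z axes.
In Python, from station import r, optics gives the robot as it stands. The module is installed in compiled form; this text tells all that it offers.
- The arm moves only by the tool step_arm, never from a script. Its argument "moves" is a list that holds one entry, the list of rows, each a list of 7 numbers: the turn, a rotation vector about the tool's x, y, z in rad, then the shift along the tool's x, y, z in cm, then the opening in per cent of the stroke, from 0 (shut) to 100 (fully open). A call has exactly 5 rows; each row is the pose to reach, as a shift and turn from the pose commanded when the call began, along the tool's axes at that moment; what a row does not reach only later rows make up. A row lasts 1/12 s, in which the tool goes at most 41.7 mm and 7.16 degrees, less where a joint would pass 70% of its speed; a pose out of reach is approached as far as the arm can. A call with a gripper value outside its range is refused whole. The fingers move at their own pace and stop on an object; the grip force is fixed at half the most. Time passes only in rows, so rows that repeat a pose let the fingers close, or fill a call up. It gives the time, the measured TCP pose, the force and the opening at its end, in the units of the state.
- r.sense(): the state, without advancing time (a new reading comes with each control period).
- optics.capture(name): name is "scene" or "side" or "wrist"; returns a dict with "image" (400x640x3 uint8, red, green, blue), "fov_y" (degrees; the focal length in pixels is half the picture's height over the tangent of half this angle, whatever the lens; pixels are square), "cx", "cy" (the principal point, pixels), "cam_to_world" (4x4, takes a point from camera to world coordinates). Camera axes: x right, y down, z forward; pixel columns grow to the right and rows downward; lengths in m; the calibration is good to about 2 mm. A picture is of the moment at which its call begins. There is no depth.
- r.finish_job(): hands the job in, once; it reports no verdict.
The state is a dict: "time_s": time; "joints": joint angles; "joint_velocities": joint speeds; "effort": joint torques, N m; "tcp_pos": TCP position; "ee_rot": TCP orientation; "wrist_force": force on the tool from outside, world axes, zero at the start; "moment": the same for the moment, N m; "gripper_width": opening from 0.0 (shut) to 1.0 (fully open).
Only numpy, scipy, OpenCV 4.12 (cv2) and the standard library are available. Lean on these libraries where they do the work, as an engineer would, in place of code of your own. Each camera call takes 0.05 s, during which the arm holds its last target.

## Working session

There is one attempt and no reset: what is moved stays moved. The work goes in short steps, Python scripts to look and compute and a tool call to move; the robot and the scene stay as the last step left them, time stands still between calls to the robot, and variables do not carry over. Pictures are saved under pics/ and viewed, and the job is handed in when it is done.

Besides the shell and the picture viewer there is one more tool, called after "Call:" as name([rows], argument=value, ...), one row to a line, values as JSON. step_arm: Moves the arm, as the interface text tells. Its arguments: {"type":"object","properties":{"moves":{"type":"array"}},"required":["moves"]}

```bash
mkdir -p pics; python3 - <<'E'
from station import r, optics
import cv2,pickle
s=r.sense();print(s['time_s'],s['tcp_pos'],s['ee_rot'],s['wrist_force'],s['gripper_width'])
for n in ["scene","side","wrist"]:
    d=optics.capture(n);cv2.imwrite(f"pics/{n}0.png",d['image'][:,:,::-1]);pickle.dump(d,open(f"{n}0.pkl","wb"))
    print(n,d['fov_y'],d['cx'],d['cy'],d['cam_to_world'])
E
```

```text
0.0 [6.24394055e-01 2.61478277e-05 2.32431905e-01] [[ 2.11601729e-04 -2.25911579e-03 -9.99997426e-01]
 [ 9.99999972e-01 -1.01291329e-04  2.11831097e-04]
 [-1.01769619e-04 -9.99997443e-01  2.25909430e-03]] [ 0.90685384 -0.04754548  0.22732111] 0.9998416518445027
scene 55.841957890431665 323.41666286694874 200.44094601158093 [[-0.44860652  0.72118389 -0.52786929  1.2719273 ]
 [ 0.89372152  0.36447064 -0.26157791  0.38264403]
 [ 0.00374708 -0.5891137  -0.80804147  1.12252773]
 [ 0.          0.          0.          1.        ]]
side 49.3456175476545 315.24989984704325 207.71184284206382 [[ 0.77842947 -0.34867765  0.52198798  0.00347023]
 [-0.6274728  -0.45610201  0.6310696  -0.70469896]
 [ 0.0180399  -0.81877644 -0.57382899  0.80542639]
 [ 0.          0.          0.          1.        ]]
wrist 70.4260838008463 320.1768904418788 199.7038076230636 [[-9.99998033e-01  1.27460528e-03 -1.51954323e-03  6.26024853e-01]
 [ 7.88849757e-04  9.58554470e-01  2.84908239e-01 -7.87123679e-02]
 [ 1.81971050e-03  2.84906480e-01 -9.58553591e-01  3.84494886e-01]
 [ 0.00000000e+00  0.00000000e+00  0.00000000e+00  1.00000000e+00]]
```

View pics/scene0.png

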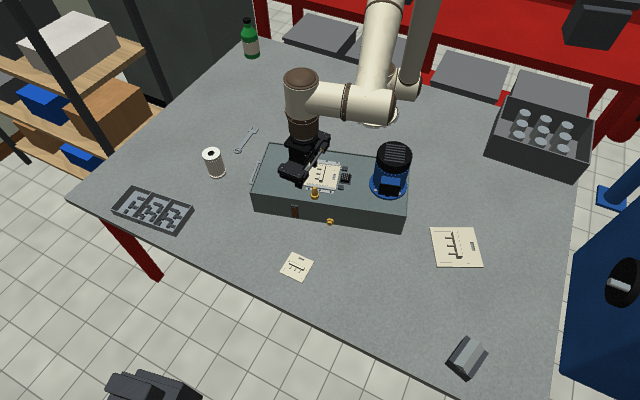

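View pics/side0.png

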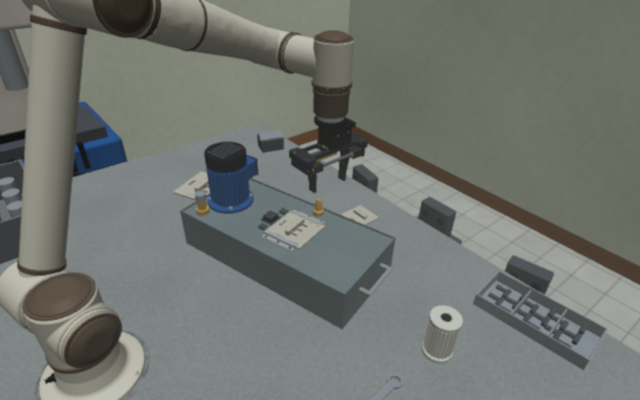

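View pics/wrist0.png

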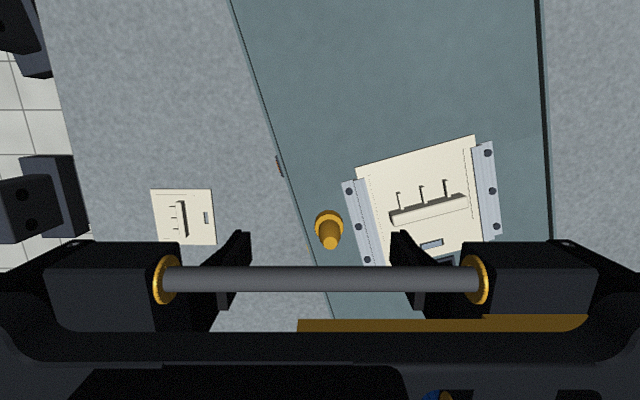

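```bash
python3 - <<'E'
import cv2
i=cv2.imread("pics/wrist0.png")[120:320,300:520];cv2.imwrite("pics/w0c.png",cv2.resize(i,None,fx=3.5,fy=3,interpolation=2) if 0 else cv2.resize(i,None,fx=3,fy=3,interpolation=2))
i=cv2.imread("pics/scene0.png")[130:240,240:420];cv2.imwrite("pics/s0c.png",cv2.resize(i,None,fx=4.4,fy=4.4,interpolation=2))
i=cv2.imread("pics/side0.png")[130:330,170:400];cv2.imwrite("pics/d0c.png",cv2.resize(i,None,fx=3,fy=3,interpolation=2))
E
```

```text
(no output)
```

View pics/w0c.png

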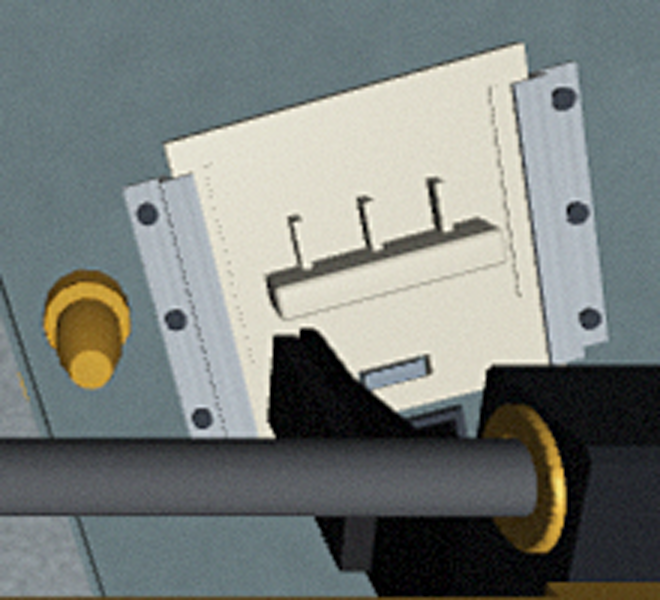

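View pics/s0c.png

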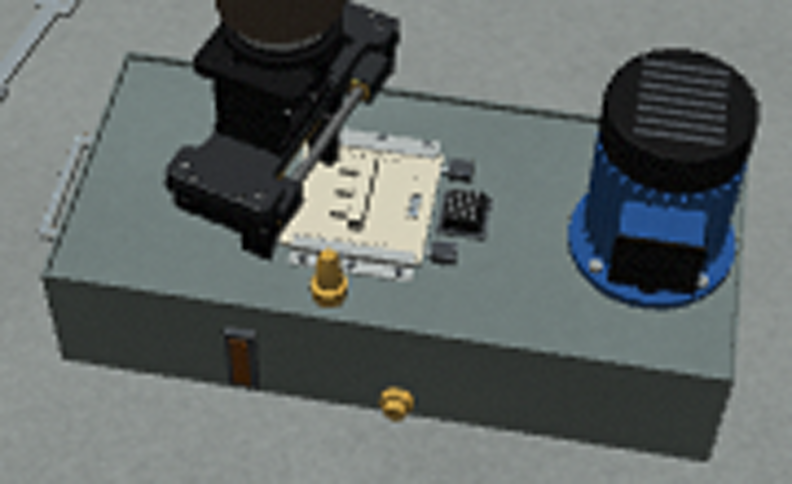

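View pics/d0c.png

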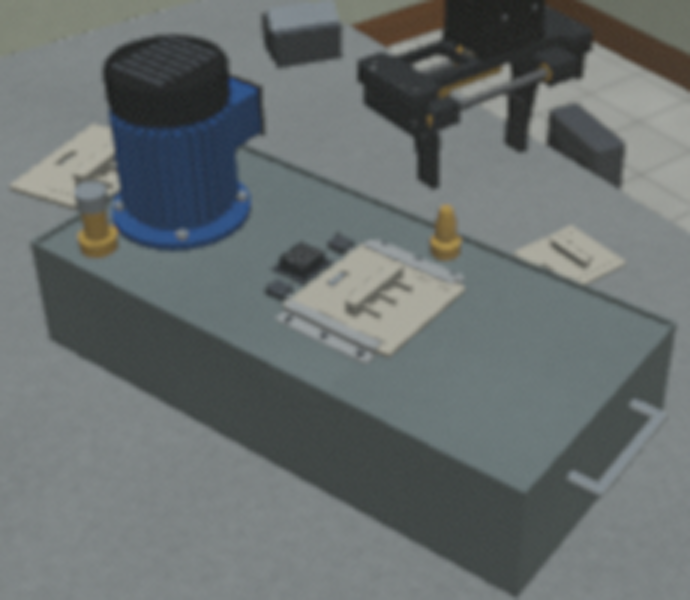

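```bash
cat > h.py <<'E'
import numpy as np,pickle
from scipy.optimize import least_squares
def proj(d,P):
    M=np.linalg.inv(d['cam_to_world']);p=P@M[:3,:3].T+M[:3,3]
    f=200/np.tan(np.radians(d['fov_y']/2));return np.c_[d['cx']+f*p[:,0]/p[:,2],d['cy']+f*p[:,1]/p[:,2]]
def H2w(q,P):
    c,s=np.cos(q[2]),np.sin(q[2]);P=np.asarray(P,float)
    return P@np.array([[c,-s,0],[s,c,0],[0,0,1]]).T+[q[0],q[1],.12]
E
python3 - <<'E'
from h import *
obs={'wrist':(3,300,120,[((55,55,5),(165,143)),((55,-55,5),(523,43)),((-6,35,21),(285,320)),((-6,-35,21),(503,262)),((45,71,8.5),(125,190)),((45,-71,8.5),(577,62))]),
'scene':(4.4,240,130,[((-80,0,14.5),(466,208)),((225,120,6),(45,278)),((225,-120,6),(128,55)),((-295,120,6),(735,380)),((225,120,-120),(65,357))]),
'side':(3,170,130,[((225,120,6),(672,322)),((225,-120,6),(525,492)),((-295,-120,6),(35,243)),((225,-120,-120),(517,597)),((55,-55,5),(390,352)),((55,55,5),(465,287))])}
def res(q,ks):
    o=[]
    for k in ks:
        m,a,b,l=obs[k];d=pickle.load(open(k+'0.pkl','rb'))
        P=H2w(q,np.array([x[0] for x in l])/1000);uv=np.array([x[1] for x in l])/m+[a,b]
        o.append(proj(d,P)-uv)
    return np.vstack(o)
for ks in (['wrist'],['scene'],['side'],['wrist','scene','side']):
    s=least_squares(lambda q:res(q,ks).ravel(),[.58,0,-1.4],loss='soft_l1');print(ks,s.x,np.degrees(s.x[2]));print(res(s.x,ks).round(1).tolist())
q=s.x;np.save('q.npy',q);print(H2w(q,[[0,0,0],[-.08,0,.0145],[.16,0,0],[-.225,0,0],[0,.093,0]]))
E
```

```text
['wrist'] [ 0.52571533  0.00529168 -1.29331978] -74.10176492890234
[[-0.3, -0.1], [-0.3, -0.3], [-1.3, 0.9], [1.9, 0.5], [-0.7, -0.1], [3.3, -0.3]]
['scene'] [ 0.52481026  0.00992541 -1.28938893] -73.87654377567114
[[0.2, -0.6], [-0.7, -0.6], [-0.2, -0.9], [0.4, 0.4], [0.2, 2.8]]
['side'] [ 0.52562214  0.00493091 -1.29159696] -74.00305481996433
[[2.1, -0.7], [0.3, -0.2], [-1.4, -1.5], [-0.2, 3.6], [-0.4, 0.1], [0.2, -0.6]]
['wrist', 'scene', 'side'] [ 0.5255284   0.00543171 -1.29077824] -73.95614559245772
[[-0.2, 0.2], [-0.3, -0.2], [-1.1, 1.2], [2.1, 0.5], [-0.6, 0.2], [3.3, -0.3], [-1.1, -0.9], [-1.9, -1.0], [-1.3, -1.2], [-1.1, 0.2], [-1.0, 2.4], [1.9, -0.8], [0.2, -0.4], [-1.5, -1.5], [-0.3, 3.4], [-0.6, -0.0], [-0.0, -0.6]]
[[ 0.5255284   0.00543171  0.12      ]
 [ 0.50341856  0.08231575  0.1345    ]
 [ 0.56974808 -0.14833636  0.12      ]
 [ 0.46334447  0.22166806  0.12      ]
 [ 0.61490609  0.0311344   0.12      ]]
```

The lid meant is the one shut in the guides, at about wrist px (425,195), with its 110 mm corners matching the fit. The loose lids on the bench, at scene px (297,266) and (456,247), are look-alikes. The pad is at scene px (346,177). All three cameras agree on the hatch at (0.5255, 0.0054) with yaw -74°, so the pad is at (0.503, 0.082). I'll move above the pad with the jaws shut and the jaw axis across the hatch.

Call:
step_arm([
  [[0, -0.1, 0, 1.6, 0.6, 2.4, 0], [0, -0.2, 0, 3.3, 1.2, 4.9, 0], [0, -0.28, 0, 4.9, 1.8, 7.3, 0], [0, -0.28, 0, 6.6, 2.4, 9.8, 0], [0, -0.28, 0, 8.2, 3.0, 12.2, 0]],
])

```text
time_s: 0.57
tcp_pos: [0.5015, 0.0824, 0.2029]
ee_rot: [[-0.276, -0.001, -0.961], [0.961, -0.0, -0.276], [0.0, -1.0, 0.001]]
wrist_force: [-0.4, 0.9, 0.3]
gripper_width: 0.712
```

Call:
step_arm([
  [[0, 0, 0, 0, 0, 0, 0], [0, 0, 0, 0, 1, 0, 0], [0, 0, 0, 0, 2, 0, 0], [0, 0, 0, 0, 3, 0, 0], [0, 0, 0, 0, 3, 0, 0]],
])

```text
time_s: 0.98
tcp_pos: [0.5019, 0.081, 0.1704]
ee_rot: [[-0.275, -0.005, -0.962], [0.962, -0.002, -0.275], [-0.0, -1.0, 0.006]]
wrist_force: [-0.5, -0.3, -0.9]
gripper_width: 0.329
```

```bash
cat > look.py <<'E'
import sys,cv2,pickle
from station import r,optics
from h import *
tag=sys.argv[1];q=np.load('q.npy')
s=r.sense();c,sn=np.cos(q[2]),np.sin(q[2]);dx=s['tcp_pos'][:2]-q[:2]
print(s['time_s'],'hatch-frame TCP mm',1e3*(c*dx[0]+sn*dx[1]),1e3*(-sn*dx[0]+c*dx[1]),'tip z above deck',1e3*(s['tcp_pos'][2]-.131),s['wrist_force'].round(1),s['gripper_width'],'\n',s['ee_rot'].round(3))
out=[]
for n in sys.argv[2:]:
    d=optics.capture(n);pickle.dump(d,open(f"{n}_{tag}.pkl",'wb'))
    im=d['image'][:,:,::-1]
    if n=='scene': im=cv2.resize(im[120:240,240:420],None,fx=4.4,fy=4.4,interpolation=2)
    if n=='side': im=cv2.resize(im[130:330,170:400],None,fx=3,fy=3,interpolation=2)
    cv2.imwrite(f"pics/{n}_{tag}.png",im)
E
python3 look.py a scene side
```

```text
0.9833 hatch-frame TCP mm -79.16907697709503 -1.769275743981176 tip z above deck 39.412772441177246 [-0.5 -0.3 -0.9] 0.3291730270504737 
 [[-0.275 -0.005 -0.962]
 [ 0.962 -0.002 -0.275]
 [-0.    -1.     0.006]]
```

View pics/scene_a.png

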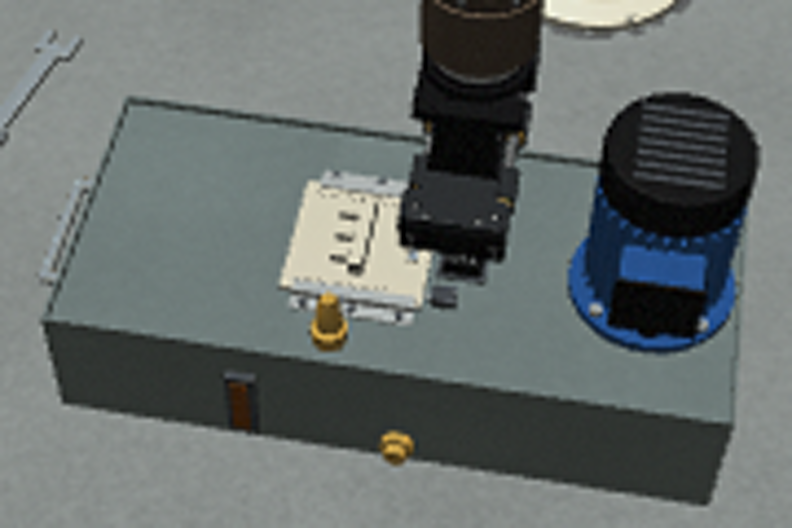

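View pics/side_a.png

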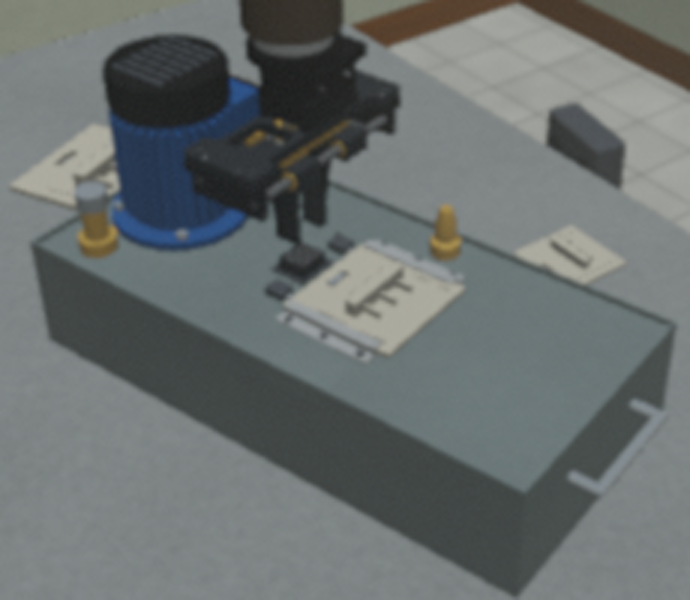

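Gripper stands straight above the pad (side crop px (305,240)), fingers still closing. Going down in part while they close.

Call:
step_arm([
  [[0, 0, 0, 0, 0.6, 0, 0], [0, 0, 0, 0, 1.2, 0, 0], [0, 0, 0, 0, 1.6, 0, 0], [0, 0, 0, 0, 1.6, 0, 0], [0, 0, 0, 0, 1.6, 0, 0]],
])

```text
time_s: 1.5
tcp_pos: [0.5029, 0.0819, 0.1573]
ee_rot: [[-0.276, -0.0, -0.961], [0.961, -0.0, -0.276], [-0.0, -1.0, 0.001]]
wrist_force: [0.9, 0.0, -0.3]
gripper_width: 0.005
```

```bash
python3 look.py b side
```

```text
1.5 hatch-frame TCP mm -79.75245248017929 -0.5966599518299129 tip z above deck 26.28037763014393 [ 0.9  0.  -0.3] 0.004817210817130024 
 [[-0.276 -0.    -0.961]
 [ 0.961 -0.    -0.276]
 [-0.    -1.     0.001]]
```

View pics/side_b.png

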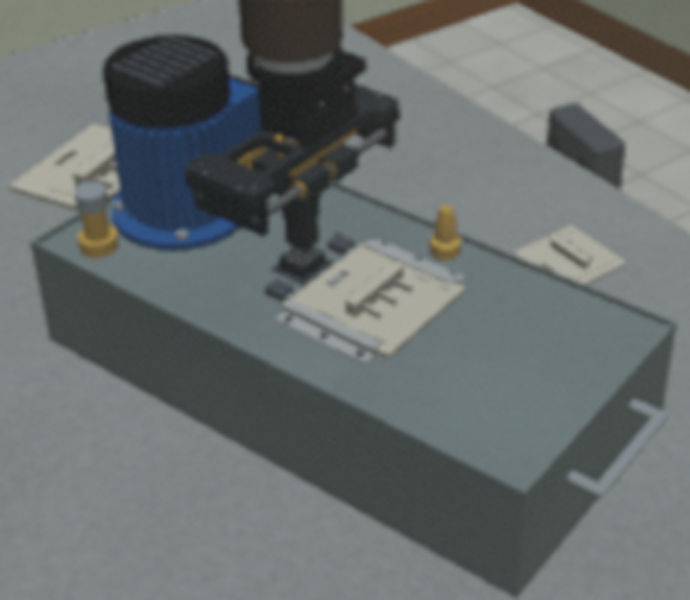

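Tips are shut and centred over the pad (side crop px (303,255)), 26 mm above the deck; the pad top is at 14.5 mm. Press slowly.

Call:
step_arm([
  [[0, 0, 0, 0, 0.5, 0, 0], [0, 0, 0, 0, 0.9, 0, 0], [0, 0, 0, 0, 1.2, 0, 0], [0, 0, 0, 0, 1.4, 0, 0], [0, 0, 0, 0, 1.4, 0, 0]],
])

```text
time_s: 1.97
tcp_pos: [0.5028, 0.082, 0.1436]
ee_rot: [[-0.277, -0.0, -0.961], [0.961, -0.0, -0.277], [-0.0, -1.0, 0.001]]
wrist_force: [-0.2, -0.7, 0.9]
gripper_width: 0.005
```

Call:
step_arm([
  [[0, 0, 0, 0, 0.1, 0, 0], [0, 0, 0, 0, 0.2, 0, 0], [0, 0, 0, 0, 0.3, 0, 0], [0, 0, 0, 0, 0.3, 0, 0], [0, 0, 0, 0, 0.3, 0, 0]],
])

```text
time_s: 2.38
tcp_pos: [0.5029, 0.082, 0.1411]
ee_rot: [[-0.277, 0.0, -0.961], [0.961, -0.0, -0.277], [-0.0, -1.0, -0.0]]
wrist_force: [-2.8, 0.2, 4.9]
gripper_width: 0.006
```

```bash
python3 look.py c side scene
```

```text
2.3833 hatch-frame TCP mm -79.89410136725223 -0.6012716707708525 tip z above deck 10.079787124802507 [-2.8  0.2  4.9] 0.005750018787067531 
 [[-0.277  0.    -0.961]
 [ 0.961 -0.    -0.277]
 [-0.    -1.    -0.   ]]
```

View pics/side_c.png

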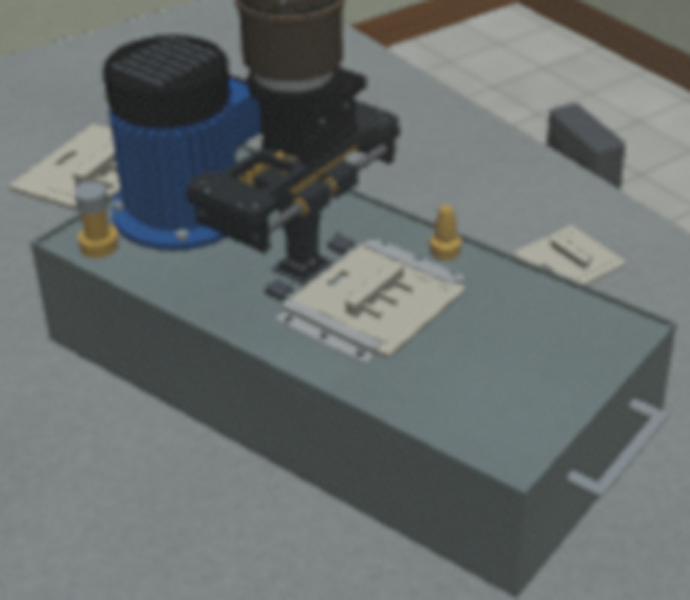

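Contact at about 5 N, and the lid hasn't moved yet (front corner still at px (465,287)). Press on.

Call:
step_arm([
  [[0, 0, 0, 0, 0.1, 0, 0], [0, 0, 0, 0, 0.2, 0, 0], [0, 0, 0, 0, 0.3, 0, 0], [0, 0, 0, 0, 0.3, 0, 0], [0, 0, 0, 0, 0.3, 0, 0]],
])

```text
time_s: 2.9
tcp_pos: [0.5029, 0.0821, 0.138]
ee_rot: [[-0.277, -0.0, -0.961], [0.961, -0.0, -0.277], [-0.0, -1.0, 0.0]]
wrist_force: [-3.0, 1.4, 5.0]
gripper_width: 0.006
```

```bash
python3 look.py d side scene
```

```text
2.9 hatch-frame TCP mm -79.90747957161369 -0.5957685209001355 tip z above deck 7.044556906293881 [-3.   1.4  5. ] 0.005702161953894898 
 [[-0.277 -0.    -0.961]
 [ 0.961 -0.    -0.277]
 [-0.    -1.     0.   ]]
```

View pics/side_d.png

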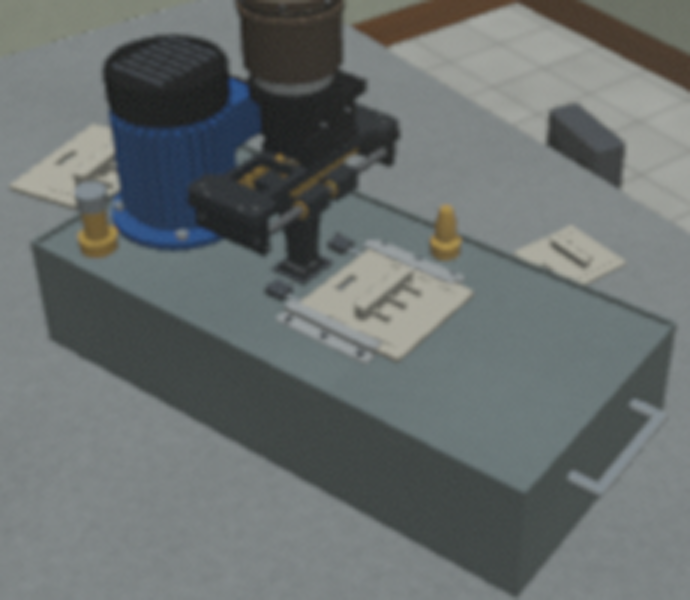

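The lid has sprung about 10 mm (front corner now px (472,293)). I'll hold briefly, then lift and move over behind the rib, opening the fingers somewhat for a wide push.

Call:
step_arm([
  [[0, 0, 0, 0, 0, 0, 0], [0, 0, 0, 0, 0, 0, 0], [0, 0, 0, 0, -1.5, 0, 0], [0, 0, 0, 0, -3.0, 0, 0], [0, 0, 0, 0, -4.0, 0, 30]],
])

```text
time_s: 3.42
tcp_pos: [0.5035, 0.0821, 0.1785]
ee_rot: [[-0.276, 0.002, -0.961], [0.961, 0.0, -0.276], [-0.0, -1.0, -0.002]]
wrist_force: [0.5, 1.0, 0.2]
gripper_width: 0.027
```

Call:
step_arm([
  [[0, 0, 0, -1.5, 0, 0, 30], [0, 0, 0, -3.5, 0, 0, 30], [0, 0, 0, -5.2, 0, 0, 30], [0, 0, 0, -5.2, 0, 0, 30], [0, 0, 0, -5.2, 0, 0, 30]],
])

```text
time_s: 3.83
tcp_pos: [0.5173, 0.0315, 0.1772]
ee_rot: [[-0.275, -0.0, -0.962], [0.962, 0.0, -0.275], [0.0, -1.0, 0.0]]
wrist_force: [-0.9, 0.4, -0.9]
gripper_width: 0.281
```

```bash
python3 look.py e side scene
```

```text
3.8333 hatch-frame TCP mm -27.355043714938265 -0.6776901897582889 tip z above deck 46.18184272736225 [-0.9  0.4 -0.9] 0.2807876707832292 
 [[-0.275 -0.    -0.962]
 [ 0.962  0.    -0.275]
 [ 0.    -1.     0.   ]]
```

View pics/side_e.png

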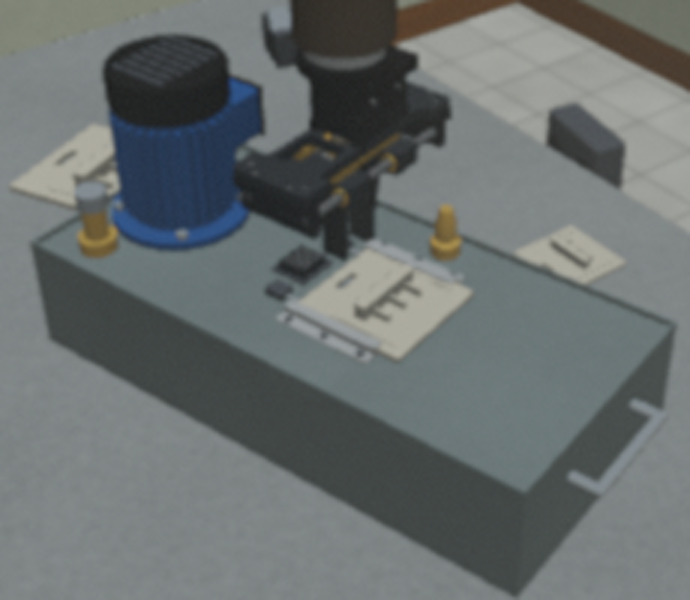

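View pics/scene_e.png

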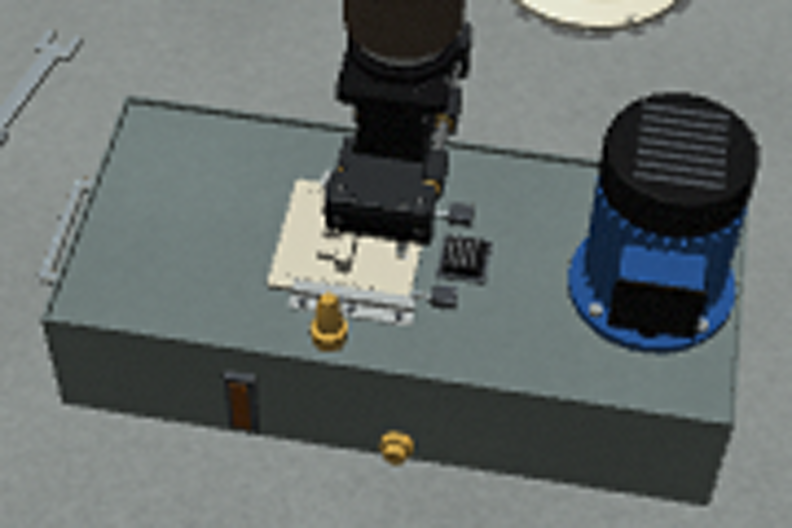

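Fingers are behind the rib, which is at side px (385,290), and clear of the nozzle. Lower to a tip height of about 11 mm above the deck (plate top 5, rib top 21).

Call:
step_arm([
  [[0, 0, 0, 0, 1.2, 0, 30], [0, 0, 0, 0, 2.4, 0, 30], [0, 0, 0, 0, 3.2, 0, 30], [0, 0, 0, 0, 3.5, 0, 30], [0, 0, 0, 0, 3.5, 0, 30]],
])

```text
time_s: 4.35
tcp_pos: [0.5168, 0.0323, 0.1417]
ee_rot: [[-0.277, -0.002, -0.961], [0.961, -0.001, -0.277], [-0.0, -1.0, 0.002]]
wrist_force: [0.7, 0.2, 0.1]
gripper_width: 0.297
```

```bash
python3 look.py f side wrist
```

```text
4.35 hatch-frame TCP mm -28.25594247581957 -0.9185300644780113 tip z above deck 10.743649017852713 [0.7 0.2 0.1] 0.29690136151241003 
 [[-0.277 -0.002 -0.961]
 [ 0.961 -0.001 -0.277]
 [-0.    -1.     0.002]]
```

View pics/side_f.png

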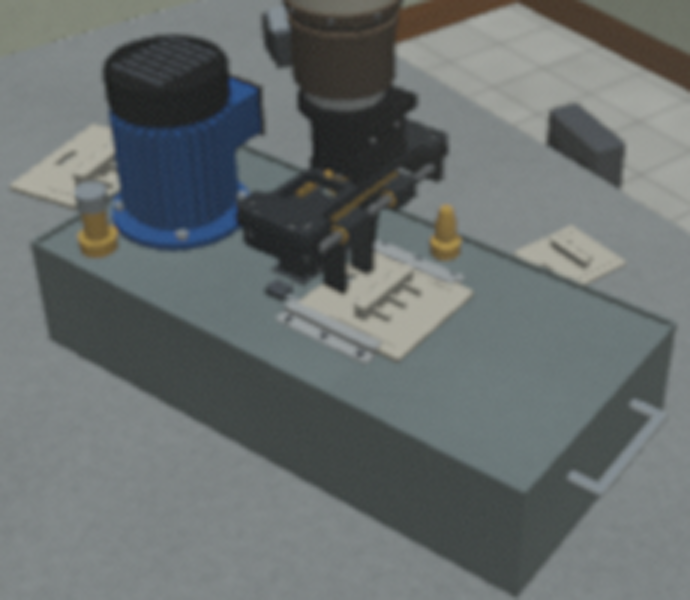

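View pics/wrist_f.png

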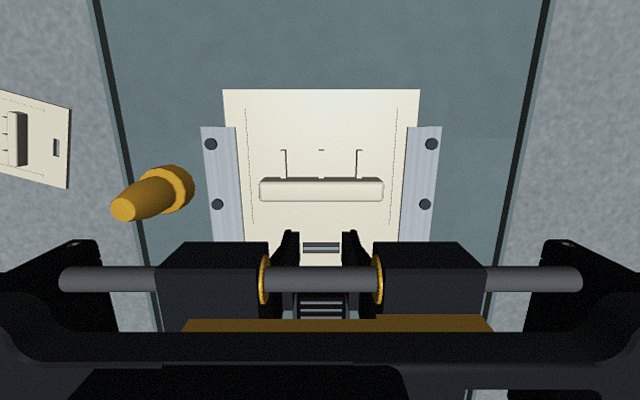

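Square and centred behind the rib (wrist px (321,190), fingers at (290,245) and (350,245)). Push along hatch +x, which is tool -x.

Call:
step_arm([
  [[0, 0, 0, -1.2, 0, 0, 30], [0, 0, 0, -2.0, 0, 0, 30], [0, 0, 0, -2.7, 0, 0, 30], [0, 0, 0, -3.4, 0, 0, 30], [0, 0, 0, -4.1, 0, 0, 30]],
])

```text
time_s: 4.87
tcp_pos: [0.5291, -0.0082, 0.1429]
ee_rot: [[-0.276, 0.001, -0.961], [0.961, 0.0, -0.276], [-0.0, -1.0, -0.001]]
wrist_force: [-1.6, 0.1, 0.9]
gripper_width: 0.301
```

Call:
step_arm([
  [[0, 0, 0, -0.7, 0, 0, 30], [0, 0, 0, -1.4, 0, 0, 30], [0, 0, 0, -2.1, 0, 0, 30], [0, 0, 0, -2.8, 0, 0, 30], [0, 0, 0, -3.5, 0, 0, 30]],
])

```text
time_s: 5.28
tcp_pos: [0.5385, -0.0417, 0.1425]
ee_rot: [[-0.276, -0.0, -0.961], [0.961, -0.0, -0.276], [0.0, -1.0, 0.0]]
wrist_force: [-0.4, 1.8, 1.0]
gripper_width: 0.302
```

```bash
python3 look.py g side wrist
```

```text
5.2833 hatch-frame TCP mm 48.911170506219015 -0.5918438122107708 tip z above deck 11.492199183562867 [-0.4  1.8  1. ] 0.30228037578824524 
 [[-0.276 -0.    -0.961]
 [ 0.961 -0.    -0.276]
 [ 0.    -1.     0.   ]]
```

View pics/side_g.png

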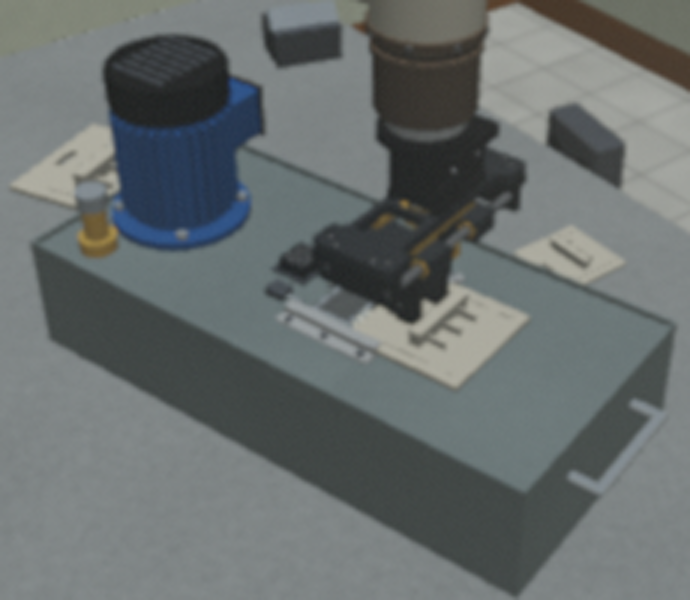

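View pics/wrist_g.png

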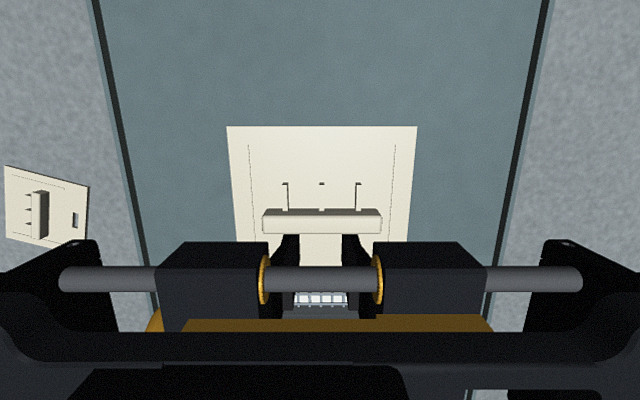

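The lid is sliding straight and both fingers are on the rib (wrist px (321,221)), with lid x about 65 mm. Push on by 6.6 cm.

Call:
step_arm([
  [[0, 0, 0, -0.7, 0, 0, 30], [0, 0, 0, -1.4, 0, 0, 30], [0, 0, 0, -2.1, 0, 0, 30], [0, 0, 0, -2.8, 0, 0, 30], [0, 0, 0, -3.5, 0, 0, 30]],
])

```text
time_s: 5.8
tcp_pos: [0.5481, -0.0753, 0.1424]
ee_rot: [[-0.276, -0.0, -0.961], [0.961, -0.0, -0.276], [0.0, -1.0, 0.0]]
wrist_force: [-0.4, 1.0, -0.8]
gripper_width: 0.301
```

Call:
step_arm([
  [[0, 0, 0, -0.7, 0, 0, 30], [0, 0, 0, -1.4, 0, 0, 30], [0, 0, 0, -2.1, 0, 0, 30], [0, 0, 0, -2.7, 0, 0, 30], [0, 0, 0, -3.1, 0, 0, 30]],
])

```text
time_s: 6.22
tcp_pos: [0.5568, -0.1052, 0.1425]
ee_rot: [[-0.276, -0.0, -0.961], [0.961, -0.0, -0.276], [-0.0, -1.0, 0.0]]
wrist_force: [-0.7, 1.0, -0.5]
gripper_width: 0.303
```

```bash
python3 look.py i side wrist
```

```text
6.2167 hatch-frame TCP mm 114.99009376576558 -0.5400417598026147 tip z above deck 11.522980856429943 [-0.7  1.  -0.5] 0.30301580214836876 
 [[-0.276 -0.    -0.961]
 [ 0.961 -0.    -0.276]
 [-0.    -1.     0.   ]]
```

View pics/side_i.png

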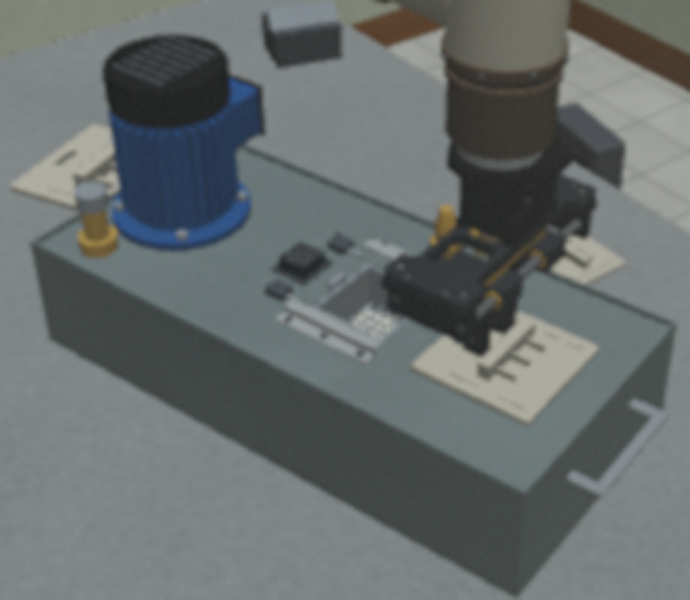

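View pics/wrist_i.png

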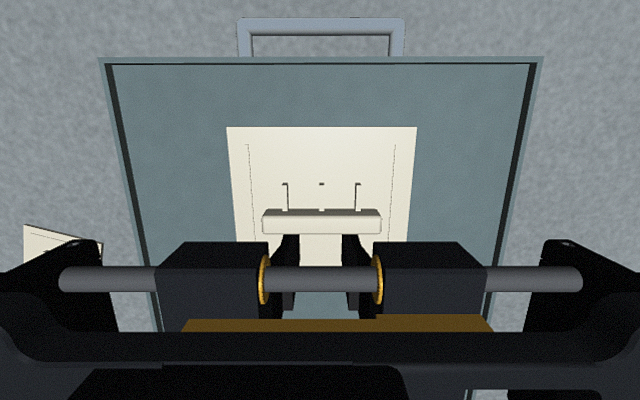

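Lid is clear of the guides at x about 130 mm, lying square. Back off from the rib, then lift away.

Call:
step_arm([
  [[0, 0, 0, 0, 0, 0, 30], [0, 0, 0, 0.5, 0, 0, 30], [0, 0, 0, 1.0, -0.5, 0, 30], [0, 0, 0, 1.0, -2.5, 0, 30], [0, 0, 0, 1.0, -5.0, 0, 30]],
])

```text
time_s: 6.73
tcp_pos: [0.5523, -0.0939, 0.1917]
ee_rot: [[-0.277, -0.005, -0.961], [0.961, -0.0, -0.277], [0.001, -1.0, 0.005]]
wrist_force: [0.4, -0.4, -0.5]
gripper_width: 0.305
```

Call:
step_arm([
  [[0, 0, 0, 0, -3, 0, 30], [0, 0, 0, 0, -6, 0, 30], [0, 0, 0, 0, -6, 0, 30], [0, 0, 0, 0, -6, 0, 30], [0, 0, 0, 0, -6, 0, 30]],
])

```text
time_s: 7.15
tcp_pos: [0.5532, -0.0941, 0.2524]
ee_rot: [[-0.277, -0.0, -0.961], [0.961, 0.001, -0.277], [0.001, -1.0, 0.0]]
wrist_force: [-0.6, 0.7, -1.0]
gripper_width: 0.298
```

```bash
python3 look.py j side wrist scene
```

```text
7.15 hatch-frame TCP mm 103.35775371764913 -0.9023394079902131 tip z above deck 121.37866319613727 [-0.6  0.7 -1. ] 0.2980161181673594 
 [[-0.277 -0.    -0.961]
 [ 0.961  0.001 -0.277]
 [ 0.001 -1.     0.   ]]
```

View pics/side_j.png

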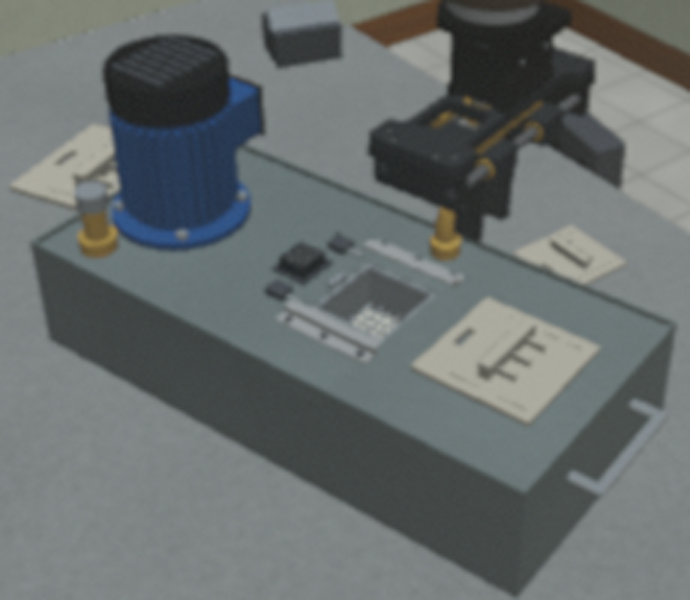

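View pics/scene_j.png

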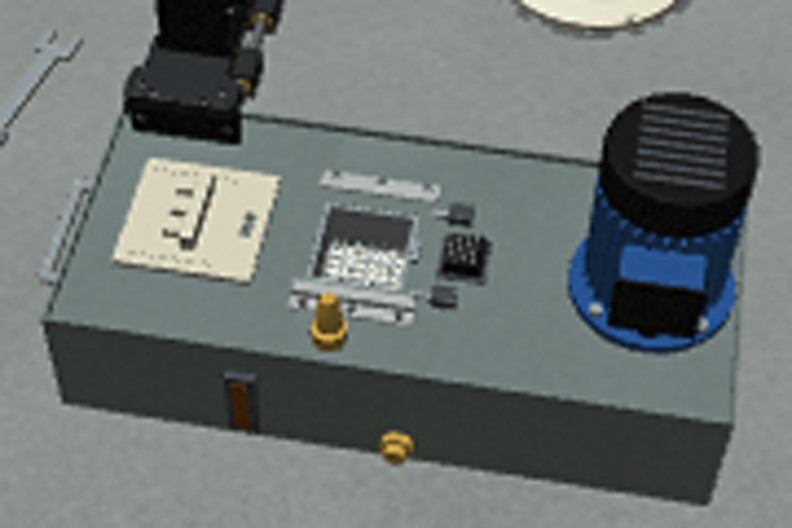

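View pics/wrist_j.png

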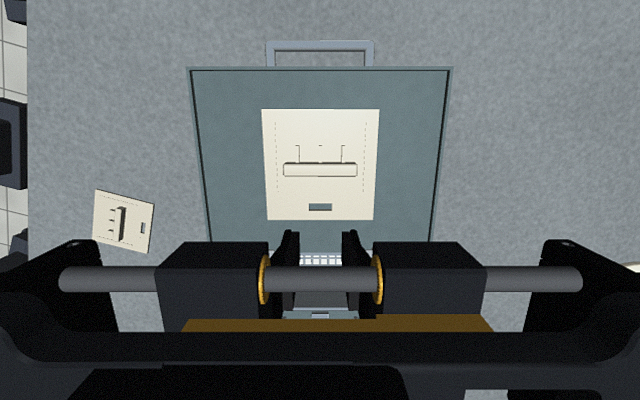

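```bash
python3 - <<'E'
from h import *
import cv2
q=np.load('q.npy')
for n,m,a,b,l in [('side',3,170,130,[(413,365),(487,297),(528,422),(598,347)]),('wrist',1,0,0,[(267,219),(373,220),(262,109),(379,109)])]:
    d=pickle.load(open(n+'_j.pkl','rb'));f=200/np.tan(np.radians(d['fov_y']/2));M=d['cam_to_world']
    for u,v in l:
        r_=M[:3,:3]@[(u/m+a-d['cx'])/f,(v/m+b-d['cy'])/f,1];t=(.125-M[2,3])/r_[2];p=M[:3,3]+t*r_
        c,s=np.cos(q[2]),np.sin(q[2]);D=p[:2]-q[:2];print(n,(1e3*np.array([c*D[0]+s*D[1],-s*D[0]+c*D[1]])).round(1))
A=pickle.load(open('side0.pkl','rb'))['image'];F=[A]+[pickle.load(open(f'side_{k}.pkl','rb'))['image'] for k in 'ej']
cv2.imwrite('pics/tab.png',cv2.resize(np.hstack([x[200:235,255:290,::-1] for x in F]),None,fx=7,fy=7,interpolation=2))
E
```

```text
side [ 80.3 -56.2]
side [79.4 52.3]
side [188.6 -57.9]
side [188.1  50.5]
wrist [78.6 55.4]
wrist [ 77.3 -55.6]
wrist [188.2  54.2]
wrist [188.2 -55.3]
```

View pics/tab.png

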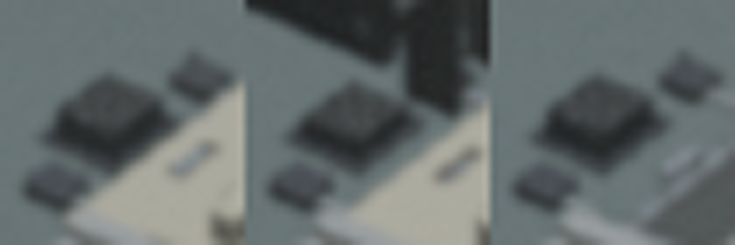

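The lid centre measures x ≈ 133 mm, y ≈ -1 mm, and all four corners fit a flat 110 mm plate. The tab looks as high as at the start (left and right panels alike; the middle one is half down). Handing in.

```bash
python3 -c "
from station import r
print(r.finish_job());s=r.sense();print(s['time_s'],s['wrist_force'])"
```

```text
the job is handed in; nothing more can be done
None
the job is handed in; nothing more can be done
```

The lid is off its guides and lying flat on the tank top, and the job was handed in at about 7.3 s. No verdict was reported.

- **What I did:** With the fingertips shut, I pressed the snap tab with about 5 N until the lid sprang about 10 mm. I then opened the fingers to 30% and pushed the rib squarely along the guides. After that I backed off and lifted about 11 cm.
- **Lid position:** Its centre is at about x = 133 mm, y = -1 mm from the hatch. The side and wrist cameras agree to within about 2 mm, with the corners spaced as a flat 110 mm plate.
- **Snap tab:** In the side view it stands as high as it did at the start. This was judged by eye, not measured.
- **Bystanders:** In the last pictures the nozzle stands where it was. The spanner shows no movement in the part that was in view. The cartridge was outside the enlarged views, but the arm never went near it.
- **Disagreements:** No check failed. The only mismatch was in the first hatch fit, where the scene camera put it about 5 mm off the other two cameras along the slide. I used the combined fit of all three, which stayed with the other two, and the contact positions agreed with it.

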